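# Clear the engraver's lid and hold it half open

### The job

A carton has been left on the lid of the badge engraver: put it down flat on the sloped shelf of the grey stand. Then lift the lid by its handle and finish holding it still at 45 degrees, half way up, because the lid has no stay and a colleague needs both hands inside; the job ends with you still holding the handle. Drop neither the carton nor the lid, and leave the tape dispenser, jar and screwdriver where they are.

Things in the scene. Friction and masses are not known exactly. Their poses are not given: they have to be found in the camera images.
- engraver: compact badge engraver, fixed: white case 280 x 280 mm with black-framed amber lid. Origin: centre of the underside, on the bench; z up, -x out of its front (robot side). The lid reaches from the front to its hinge at x = +80 mm; behind is fixed housing of equal height. Closed lid: top flat at z = 120 mm; its front skirt (face at x = -148 mm) hangs in front of the case, z 80 to 120 mm.
- lid (a joint): angle of the lid (0.66 kg, give or take 40 %) about its hinge, rad: 0 closed and level, growing as the front edge rises, stop at 1.3. No spring, no stay, hardly any friction: it falls shut from every angle when let go. Lifting it at the handle takes 2 to 5 N.
- lid_hinge (a point): point on the lid's hinge axis, at mid width, 112 mm above the bench. Its axes turn with the lid and, with the lid closed, are the engraver's; the hinge axis is y.
- lid_handle (a point): steel bow handle on the middle of the lid's front skirt: level round bar, 12 mm thick, 120 mm long along its y, legs at both ends. Origin: middle of the bar; with lid closed 100 mm above the bench, 273 mm in front of the hinge axis, 12 mm below it. Axes turn with the lid; closed: z up, +x to the skirt, 45 mm away (39 mm free gap, open above and below). The bar can turn between the fingers.
- carton: brown cardboard carton with white paper tape along its top, closed, rigid, 85 (x) x 55 (y) x 40 (z) mm, 0.14 to 0.28 kg; starts lying flat on the engraver's lid. Origin: centre of its underside, z up.
- stand: grey sheet-steel stand, fixed, 130 mm deep (x) and 180 mm wide (y), carrying one sloped shelf. Origin on the bench under its centre, z up, the low edge of the shelf at its -x side. Found to the left or to the right of the engraver.
- shelf: sloped shelf plate of the stand, fixed, 120 mm (x) by 180 mm (y). Origin: middle of its upper face, 105 mm above the bench; z is the face's normal, tilted 0.35 rad (20 degrees) from vertical towards the stand's -x; x points up the slope, y is level. A lip 4 mm thick stands 12 mm high along the low edge (inner face at x = -56 mm); other sides open. Cardboard does not slide on it.
- dispenser: blue desktop tape dispenser, 190 x 70 mm and about 100 mm high with its green roll, 0.9 kg, loose; bystander. Origin at the centre of its underside. Stands on the side of the engraver away from the stand.
- jar: glass jar with aluminium lid, 64 mm diameter, 85 mm high, loose; bystander. Origin at the centre of its underside.
- screwdriver: screwdriver with red handle, 180 mm long along x, lying on the bench, loose; bystander. Origin under its middle.
Things that resemble listed ones, but are neither listed nor needed, are in the scene too. What is meant by the carton is not green, and is the smaller of those in its own colour.

How it is judged:
By the outcome, as a careful person would: the job done as asked, in the order asked, and still so for the second after the job is handed in, while the arm keeps its last pose, push and grip.
It also fails if it takes over 58 s, if anything falls off the work surface, if the arm or the gripper's body presses on something with over 40 N, if the wrist force passes 120 N, or if a joint passes its speed limit or range.

### The arm

A 6-joint arm with a two-finger parallel gripper is mounted at the origin on the work surface. World frame = base frame: x ahead of the robot, y to its left, z up, the work surface at z = 0. Lengths are in m, angles in rad, forces in N, time in s.
With the tool pointing down it reaches from about 0.375 to 0.9 m from the base axis. Payload 3.1 kg.
Tool frame: the origin (TCP) lies midway between the tips of the shut fingers; the grasp point (between the pads) lies 19 mm behind it; z points along the fingers, y is the line along which they close (so a half turn about z gives the same grasp; the last joint's range is limited). The gripper opens to 85 mm and grips with 20 to 120 N. Pads are 22 mm wide; open, the fingers measure 114 mm over their backs; the gripper's body (76 mm by 85 mm) begins 54 mm behind the grasp point. The pads swing forward as they close: fully open they stand 13 mm farther back than shut.
Start: joints at [-1.435, 0.527, 1.433, -0, 1.181, -0.178], TCP at [0.194, -0.594, 0.231] pointing down, gripper open.
Joint ranges: [-3.08, 3.08], [-0.75, 2.2], [0.22, 2.44], [-1.43, 4.57], [0, 2.65], [-2.85, 2.85]. Speed limits (rad/s): [2.79, 2.79, 3.14, 3.14, 3.14, 3.14].

### API

Orientations are given as a unit quaternion [x, y, z, w].
In Python, from station import status, optics, ticket gives the robot as it stands. The module is installed in compiled form; this text tells all that it offers.
- The arm moves only by the shell command python3 -m pendant 'ROWS' [FORCE]. ROWS is JSON, a list of rows, each an object of numbers: "x", "y", "z": the shift along the world's x, y, z in units of 25 mm (1.0 is 25 mm); "wx", "wy", "wz": the turn, a rotation vector about the world's x, y, z in units of 5 degrees (1.0 is 5 degrees); "jaw": the closure, from -1 (fully open) to 1 (shut). A call has 1 to 5 rows; each row shifts and turns the commanded pose from where the row before left it; what a row does not reach is not made up. A row lasts 1/8 s, in which the tool goes at most 62.5 mm and 10.7 degrees, less where a joint would pass 70% of its speed; a pose out of reach is approached as far as the arm can. A call is refused whole if a number of a shift passes 1 or a number of a turn 1, either way. A call with a gripper value outside its range is refused whole. The fingers move at their own pace and stop on an object; FORCE is the grip in N (left out, the last holds). Time passes only in rows, so rows that do not move let the fingers close. It gives the time, the measured TCP pose, the force, the opening and the grip force at its end, in the units of the state.
- status.observe(): the state, without advancing time (a new reading comes with each control period).
- optics.capture(name): name is "scene" or "top" or "wrist"; returns (picture, depth): 384x512x3 uint8, red, green, blue; 384x512 float32, m along the optical axis (not along the pixel's ray), 0 where there is no reading.
- optics.camera_params(name): a dict with "fx", "fy", "cx", "cy" (pixels), "R" (3x3) and "t" (3): a world point X has camera coordinates R X + t; the wrist camera has in their place "mount" (4x4, takes a point from camera to tool coordinates, whose origin is the TCP and whose axes are the flange's). Camera axes: x right, y down, z forward; pixel columns grow to the right and rows downward; lengths in m; the calibration is good to about 2 mm. A picture is of the moment at which its call begins: read the wrist's pose just before it. camera_params takes no time and is no camera call.
- ticket.close_job(): hands the job in; it is judged then, once.
The state is a dict: "clock": time; "joint_positions": joint angles; "dq": joint speeds; "effort": joint torques, N m; "position": TCP position; "eef_rot": TCP orientation; "ft_force": force on the tool from outside, world axes, zero at the start; "torque": the same for the moment, N m; "width": finger opening in m; "gripper_force": force on a finger pad.
Only numpy, scipy, OpenCV 4.12 (cv2) and the standard library are available. Lean on these libraries where they do the work, as an engineer would, in place of code of your own. Each camera call takes 0.05 s, during which the arm holds its last target. There are 200 camera calls.

## Working session

There is one attempt and no reset: what is moved stays moved. The work goes in short steps, Python scripts to look and compute and a shell command to move; the robot and the scene stay as the last step left them, time stands still between calls to the robot, and variables do not carry over. Pictures are saved under pics/ and viewed, at most 12 in all, crops included, and the job is handed in when it is done.

```bash
mkdir -p pics; cat > h.py <<'E'
import numpy as np,cv2
from station import status,optics,ticket
def cap(n,tag):
    s=status.observe(); im,d=optics.capture(n); cv2.imwrite(f'pics/{tag}.png',im[:,:,::-1]); np.savez(f'pics/{tag}.npz',im=im,d=d,p=s['position'],q=s['eef_rot']); return im,d,s
E
python3 - <<'E'
from h import *
a,_,_=cap('scene','scene0'); b,d,_=cap('top','top0')
cv2.imwrite('pics/both.png',cv2.resize(np.vstack([a,b])[:,:,::-1],None,fx=.78,fy=.78))
for n in('scene','top','wrist'): print(n,optics.camera_params(n))
E
```

```text
scene {'fx': 419.24975861112387, 'fy': 419.24975861112387, 'cx': 250.2071740892972, 'cy': 203.5584764672331, 'R': array([[ 0.54768568,  0.83666843,  0.00513149],
       [ 0.48791486, -0.31439621, -0.81430591],
       [-0.67969073,  0.44848741, -0.58041326]]), 't': array([-0.33921968, -0.22956779,  1.54671649])}
top {'fx': 395.7699000545881, 'fy': 395.7699000545881, 'cx': 254.3092911050851, 'cy': 188.8655330833799, 'R': array([[ 0.1582822 , -0.98738938,  0.00299201],
       [-0.96676321, -0.15559052, -0.20288046],
       [ 0.20078754,  0.0292198 , -0.97919894]]), 't': array([-0.07489093,  0.61294182,  0.9829295 ])}
wrist {'fx': 288.9018561104409, 'fy': 288.9018561104409, 'cx': 251.8713088681301, 'cy': 191.33944463562545, 'mount': array([[ 4.77915843e-04, -9.61949982e-01, -2.73225189e-01,
         6.99277318e-02],
       [ 9.99999781e-01,  5.84631845e-04, -3.09162031e-04,
         1.04772908e-04],
       [ 4.57134556e-04, -2.73224981e-01,  9.61950051e-01,
        -1.42546202e-01],
       [ 0.00000000e+00,  0.00000000e+00,  0.00000000e+00,
         1.00000000e+00]])}
```

View pics/both.png

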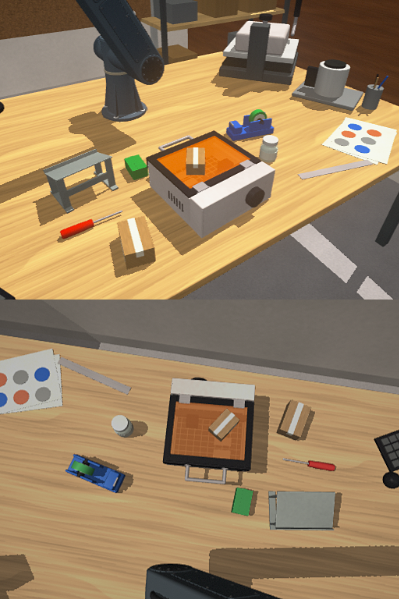

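The top view shows these candidates for the carton, in full-resolution pixels:
- a brown box on the lid at about (287,159)
- a larger brown box on the bench at about (378,154)
- a green box at about (310,259)

The carton is the smaller brown one on the lid. The engraver's handle is at about (265,225), the stand at about (388,270), the dispenser at (122,222), the jar at (155,160) and the screwdriver at (398,211). I'll check the choice in a close crop.

```bash
python3 - <<'E'
from h import *
b=cv2.imread('pics/top0.png')
cv2.imwrite('pics/crop1.png',cv2.resize(b[85:315,195:455],None,fx=2.6,fy=2.6,interpolation=cv2.INTER_CUBIC))
P=optics.camera_params('top');d=np.load('pics/top0.npz')['d']
v,u=np.mgrid[:384,:512]
C=np.stack([(u-P['cx'])/P['fx']*d,(v-P['cy'])/P['fy']*d,d],-1)
W=(C-P['t'])@P['R']; np.save('pics/Wtop.npy',W)
for (x,y) in [(287,159),(378,154),(310,259),(365,270),(388,255),(388,270),(388,285),(410,270),(240,165),(265,222),(155,160)]: print((x,y),W[y,x].round(3))
E
```

```text
(287, 159) [ 0.683 -0.046  0.161]
(378, 154) [ 0.768 -0.294  0.052]
(310, 259) [ 0.46  -0.149  0.041]
(365, 270) [ 0.452 -0.276  0.105]
(388, 255) [ 0.496 -0.324  0.116]
(388, 270) [ 0.461 -0.331  0.105]
(388, 285) [ 0.426 -0.339  0.09 ]
(410, 270) [ 0.47  -0.385  0.103]
(240, 165) [0.66  0.067 0.122]
(265, 222) [ 0.543 -0.019 -0.   ]
(155, 160) [0.647 0.292 0.085]
```

View pics/crop1.png

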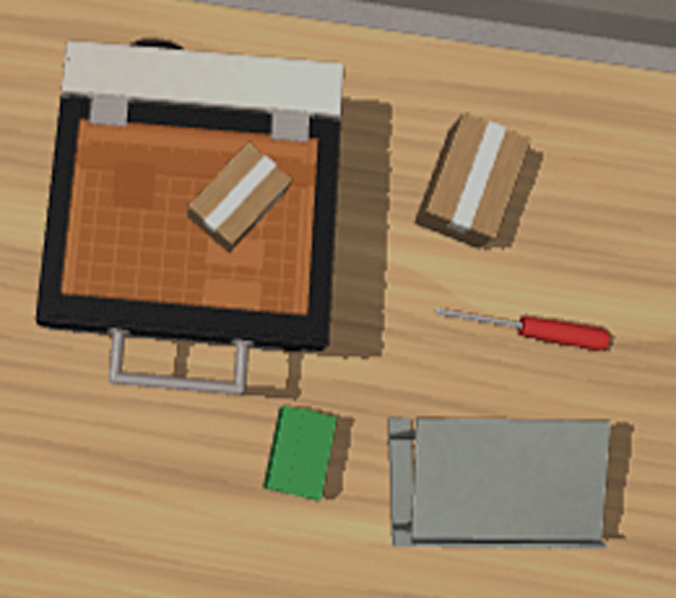

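The crop confirms the carton at crop (240,195), with white tape along its long side and clearly smaller than the bench box at (475,180). The handle bar runs from (112,382) to (243,388). The shelf spans (412–608, 418–545), with its lip along the bottom (near) edge. Next I'll measure from both views.

```bash
cat >> h.py <<'E'
def cloud(n,tag):
    P=optics.camera_params(n);z=np.load(f'pics/{tag}.npz');d=z['d'];v,u=np.mgrid[:384,:512]
    C=np.stack([(u-P['cx'])/P['fx']*d,(v-P['cy'])/P['fy']*d,d],-1)
    if 'R' in P: return z['im'],(C-P['t'])@P['R'],d>0
    from scipy.spatial.transform import Rotation as Ro
    M=P['mount']; return z['im'],(C@M[:3,:3].T+M[:3,3])@Ro.from_quat(z['q']).as_matrix().T+z['p'],d>0
def rect(W,m):
    p=W[m]; r=cv2.minAreaRect((p[:,:2]*1000).astype(np.float32)); print(len(p),'rect mm',np.round(r[0],1),np.round(r[1],1),round(r[2],1),'z',np.round(np.percentile(p[:,2],[5,50,95]),4)); return r
def box(W,x0,x1,y0,y1,z0,z1): return (W[...,0]>x0)&(W[...,0]<x1)&(W[...,1]>y0)&(W[...,1]<y1)&(W[...,2]>z0)&(W[...,2]<z1)
E
python3 - <<'E'
from h import *
for n,t in(('top','top0'),('scene','scene0')):
    im,W,ok=cloud(n,t); print(n)
    print('carton');rect(W,ok&box(W,.58,.78,-.14,.05,.150,.175))
    print('lid');rect(W,ok&box(W,.5,.95,-.2,.2,.112,.128))
    print('handle');rect(W,ok&box(W,.50,.58,-.09,.07,.085,.115))
    m=ok&box(W,.38,.53,-.42,-.23,.06,.14)
    print('shelf');rect(W,m);p=W[m];A=np.c_[p[:,:2],np.ones(len(p))]
    k=np.ones(len(p),bool)
    for _ in range(6):
        c=np.linalg.lstsq(A[k],p[k,2],rcond=None)[0];k=abs(A@c-p[:,2])<.004
    print(c,k.sum(),'tilt',np.arctan(np.hypot(*c[:2])),'yaw',np.arctan2(c[1],c[0]))
    q=p[k];rect(q,np.ones(len(q),bool))
    print('jar');rect(W,ok&box(W,.58,.72,.24,.36,.078,.095));print('disp');rect(W,ok&box(W,.4,.65,.2,.45,.02,.12))
    print('green');rect(W,ok&box(W,.41,.52,-.2,-.1,.03,.05))
E
```

```text
top
carton
792 rect mm [684.7 -46.7] [55.4 87. ] 55.8 z [0.1564 0.1598 0.1625]
lid
11111 rect mm [693.3  -2.5] [292.1 280.2] 4.0 z [0.1168 0.1198 0.1228]
handle
480 rect mm [529.1  -9. ] [157.3  62.7] 86.8 z [0.0947 0.1047 0.1107]
shelf
3509 rect mm [ 461.3 -337.8] [116.9 179.9] 8.5 z [0.0872 0.1047 0.1235]
[ 0.35892727  0.05297688 -0.04353946] 3259 tilt 0.3480461159886912 yaw 0.1465397865624224
3259 rect mm [ 464.1 -337.5] [109.8 180.8] 9.1 z [0.0872 0.1059 0.1236]
jar
351 rect mm [653.  297.9] [54.9 53.6] 54.8 z [0.0814 0.0849 0.088 ]
disp
2128 rect mm [552.4 343.9] [188.5 223.2] 77.5 z [0.025  0.0571 0.0986]
green
709 rect mm [ 462.8 -150.8] [55.5 86.1] 86.4 z [0.0365 0.0399 0.0428]
scene
carton
580 rect mm [687.4 -45.1] [53.9 91.1] 55.6 z [0.1532 0.1595 0.1611]
lid
8103 rect mm [696.1   1. ] [291.9 285.1] 3.9 z [0.1169 0.1195 0.1214]
handle
215 rect mm [518.9 -13.5] [ 32.3 129. ] 4.8 z [0.0971 0.1032 0.1066]
shelf
1928 rect mm [ 463.6 -336. ] [121.6 179.6] 8.7 z [0.0637 0.0961 0.123 ]
[0.09432175 0.02196153 0.06066189] 511 tilt 0.09654365860085315 yaw 0.22876052852977308
511 rect mm [ 459.2 -336. ] [114.2 177.9] 8.2 z [0.0888 0.0937 0.1023]
jar
200 rect mm [657.2 300.8] [55.3 54.9] 22.2 z [0.0797 0.0843 0.0864]
disp
1332 rect mm [537.3 357.6] [221.5 184.1] 2.2 z [0.024  0.0533 0.0939]
green
449 rect mm [ 465.9 -148.6] [55.7 89.3] 85.8 z [0.0321 0.0393 0.0415]
```

```bash
python3 - <<'E'
from h import *
from scipy.spatial.transform import Rotation as Ro
s=status.observe();print(s); print(Ro.from_quat(s['eef_rot']).as_matrix().round(3))
E
```

```text
{'clock': 0.1, 'joint_positions': array([-1.43449250e+00,  5.28382563e-01,  1.43380027e+00, -2.35087962e-05,
        1.18142556e+00, -1.78490167e-01]), 'dq': array([ 0.00205376, -0.00140986, -0.0030654 , -0.00099796, -0.00076496,
        0.00096891]), 'effort': array([ 3.77212982e-04, -4.43303990e+01, -1.78586876e+01, -1.32184891e-04,
        3.89378562e-03,  1.49207409e-05]), 'position': array([ 0.19344857, -0.59360835,  0.23041744]), 'eef_rot': array([ 9.87637441e-01,  1.56752254e-01,  1.03899300e-05, -1.00787378e-03]), 'ft_force': array([ 0.19657255,  0.51301357, -0.96873801]), 'torque': array([0.00727345, 0.01553236, 0.00588644]), 'gripper_force': 0.0, 'width': 0.08502396353972223}
[[ 0.951  0.31  -0.   ]
 [ 0.31  -0.951  0.002]
 [ 0.    -0.002 -1.   ]]
```

Both views agree that the carton's centre is (0.686, -0.046), its top is at z = 0.160 and its long axis is at -34°. The shelf yaw is about 8.5° and the engraver's about 4°. I'll move above the carton.

```bash
A='pendant'
python3 -m pendant '[{"x":0.9,"y":1,"z":0.3,"wz":-0.5},{"x":0.9,"y":1,"z":0.3,"wz":-0.5},{"x":0.9,"y":1,"z":0.3,"wz":-0.5},{"x":0.9,"y":1,"wz":-0.5},{"x":0.9,"y":1,"wz":-0.5}]' >/dev/null
python3 -m pendant '[{"x":0.9,"y":1,"wz":-0.5},{"x":0.9,"y":1,"wz":-0.5},{"x":0.9,"y":1,"wz":-0.5},{"x":0.9,"y":1,"wz":-0.5},{"x":0.9,"y":1,"wz":-0.5}]'
python3 -m pendant '[{"x":0.9,"y":1,"wz":-0.5},{"x":0.9,"y":1,"wz":-0.5},{"x":0.9,"y":1,"wz":-0.5},{"x":0.9,"y":1,"wz":-0.5},{"x":0.9,"y":1,"wz":-0.5}]' >/dev/null
python3 -m pendant '[{"x":0.9,"y":1,"wz":-0.5},{"x":0.9,"y":1,"wz":-0.5},{"x":0.9,"y":1,"wz":-0.5},{"x":0.9,"y":1,"wz":-0.5},{"x":0.9,"y":1,"wz":-0.5}]' >/dev/null
python3 -m pendant '[{}]'
python3 - <<'E'
from h import *
from scipy.spatial.transform import Rotation as Ro
cap('wrist','w1')
im,W,ok=cloud('wrist','w1')
rect(W,ok&box(W,.58,.80,-.14,.06,.150,.175)); rect(W,ok&box(W,.58,.80,-.2,.2,.112,.128))
s=status.observe();R=Ro.from_quat(s['eef_rot']).as_matrix();print(s['position'],np.degrees(np.arctan2(R[1,0],R[0,0])),R[:,2],s['joint_positions'])
E
```

```text
$[0]: bad value
$[0]: bad value
$[0]: bad value
$[0]: bad value
$[0]: bad value
Traceback (most recent call last):
  File "h.py", line 12, in rect
    p=W[m]; r=cv2.minAreaRect((p[:,:2]*1000).astype(np.float32)); print(len(p),'rect mm',np.round(r[0],1),np.round(r[1],1),round(r[2],1),'z',np.round(np.percentile(p[:,2],[5,50,95]),4)); return r
                                                                                                                                                      ~~~~~~~~~~~~~^^^^^^^^^^^^^^^^^^
IndexError: index -1 is out of bounds for axis 0 with size 0
```

View pics/w1.png

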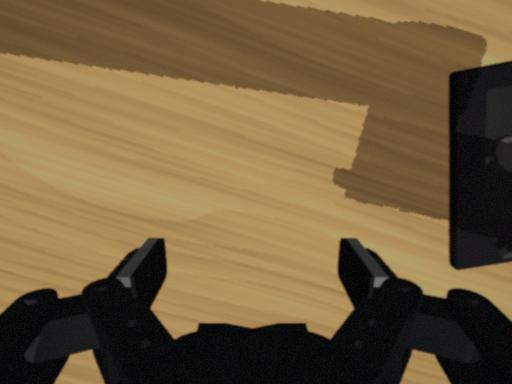

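The rows were refused and the arm did not move: the picture shows bare bench, the fingers at rows 240–300, and a black object at the right edge. I'll try rows with all seven keys.

```bash

python3 -m pendant '[{"x":0.9,"y":1,"z":0.3,"wx":0,"wy":0,"wz":-0.5,"jaw":-1}]'
```

```text
clock: 0.28
position: [0.2149, -0.5701, 0.2378]
eef_rot: [0.991, 0.133, -0.0, -0.0]
ft_force: [0.6, 0.4, 0.4]
width: 0.0853
gripper_force: 0.0
```

Seven keys per row are accepted. I'll continue the move.

```bash
python3 -m pendant '[{"x":0.9,"y":1,"z":0.3,"wx":0,"wy":0,"wz":-0.5,"jaw":-1},{"x":0.9,"y":1,"z":0.3,"wx":0,"wy":0,"wz":-0.5,"jaw":-1},{"x":0.9,"y":1,"z":0,"wx":0,"wy":0,"wz":-0.5,"jaw":-1},{"x":0.9,"y":1,"z":0,"wx":0,"wy":0,"wz":-0.5,"jaw":-1},{"x":0.9,"y":1,"z":0,"wx":0,"wy":0,"wz":-0.5,"jaw":-1}]' >/dev/null
python3 -m pendant '[{"x":0.9,"y":1,"z":0,"wx":0,"wy":0,"wz":-0.5,"jaw":-1},{"x":0.9,"y":1,"z":0,"wx":0,"wy":0,"wz":-0.5,"jaw":-1},{"x":0.9,"y":1,"z":0,"wx":0,"wy":0,"wz":-0.5,"jaw":-1},{"x":0.9,"y":1,"z":0,"wx":0,"wy":0,"wz":-0.5,"jaw":-1},{"x":0.9,"y":1,"z":0,"wx":0,"wy":0,"wz":-0.5,"jaw":-1}]'
python3 -m pendant '[{"x":0.9,"y":1,"z":0,"wx":0,"wy":0,"wz":-0.5,"jaw":-1},{"x":0.9,"y":1,"z":0,"wx":0,"wy":0,"wz":-0.5,"jaw":-1},{"x":0.9,"y":1,"z":0,"wx":0,"wy":0,"wz":-0.5,"jaw":-1},{"x":0.9,"y":1,"z":0,"wx":0,"wy":0,"wz":-0.5,"jaw":-1},{"x":0.9,"y":1,"z":0,"wx":0,"wy":0,"wz":-0.5,"jaw":-1}]' >/dev/null
python3 -m pendant '[{"x":0.9,"y":1,"z":0,"wx":0,"wy":0,"wz":-0.5,"jaw":-1},{"x":0.9,"y":1,"z":0,"wx":0,"wy":0,"wz":-0.5,"jaw":-1},{"x":0.9,"y":1,"z":0,"wx":0,"wy":0,"wz":-0.4,"jaw":-1},{"x":0,"y":0,"z":0,"wx":0,"wy":0,"wz":0,"jaw":-1}]'
python3 - <<'E'
from h import *
from scipy.spatial.transform import Rotation as Ro
cap('wrist','w1')
im,W,ok=cloud('wrist','w1')
s=status.observe();R=Ro.from_quat(s['eef_rot']).as_matrix();print(s['position'],np.degrees(np.arctan2(R[1,0],R[0,0])),R[:,2],s['joint_positions'])
rect(W,ok&box(W,.58,.80,-.14,.06,.150,.175)); rect(W,ok&box(W,.5,.80,-.2,.2,.112,.128))
E
```

```text
clock: 1.52
position: [0.4416, -0.3182, 0.2536]
eef_rot: [0.997, -0.083, -0.0, -0.0]
ft_force: [-0.8, 0.1, -0.4]
width: 0.0854
gripper_force: 0.0
clock: 2.65
position: [0.622, -0.1174, 0.2533]
eef_rot: [0.969, -0.248, -0.0, -0.0]
ft_force: [-0.6, 0.2, -0.6]
width: 0.0854
gripper_force: 0.0
[ 0.62103432 -0.11842981  0.25324711] -28.828718500321195 [-1.16271952e-03 -4.76301707e-05 -9.99999323e-01] [-3.64701307e-01  5.15462998e-01  1.38827404e+00 -4.85708060e-04
  1.23892492e+00  1.70940927e+00]
6962 rect mm [685.  -45.2] [56.3 86.8] 56.7 z [0.1584 0.1601 0.1613]
51278 rect mm [676.7  -1.6] [252.6 281.2] 4.1 z [0.1188 0.1201 0.1213]
```

View pics/w1.png

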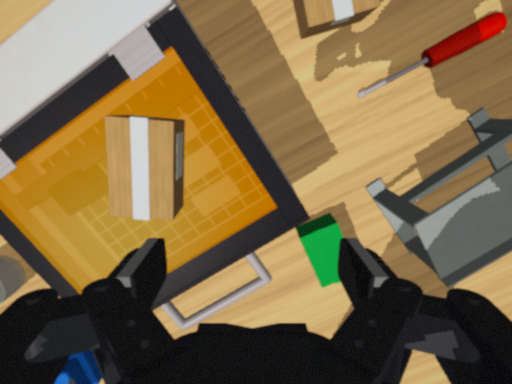

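The wrist view shows the carton at pixel (145,167), the handle between (180,320) and (265,270), the green box at (320,245) and the stand at the right. I'll centre above the carton.

```bash
python3 -m pendant '[{"x":0.9,"y":1,"z":0,"wx":0,"wy":0,"wz":-0.5,"jaw":-1},{"x":0.9,"y":1,"z":0,"wx":0,"wy":0,"wz":-0.4,"jaw":-1},{"x":0.76,"y":0.92,"z":0,"wx":0,"wy":0,"wz":0,"jaw":-1},{"x":0,"y":0,"z":-0.8,"wx":0,"wy":0,"wz":0,"jaw":-1},{"x":0,"y":0,"z":-0.2,"wx":0,"wy":0,"wz":0,"jaw":-1}]'
python3 - <<'E'
from h import *
from scipy.spatial.transform import Rotation as Ro
cap('wrist','w2')
im,W,ok=cloud('wrist','w2')
s=status.observe();R=Ro.from_quat(s['eef_rot']).as_matrix();print(s['position'],np.degrees(np.arctan2(R[1,0],R[0,0])),R[:,2])
rect(W,ok&box(W,.58,.80,-.14,.06,.150,.175))
E
```

```text
clock: 3.32
position: [0.6834, -0.0469, 0.227]
eef_rot: [0.958, -0.288, -0.002, 0.0]
ft_force: [-0.1, 0.1, -0.3]
width: 0.0856
gripper_force: 0.0
[ 0.68346612 -0.04708047  0.22701553] -33.51481651192724 [-3.96838759e-03  4.51752801e-04 -9.99992024e-01]
7716 rect mm [685.2 -45. ] [55.1 86.5] 56.6 z [0.1589 0.1601 0.1612]
```

```bash
python3 -m pendant '[{"x":0.06,"y":0.08,"z":-1,"wx":0,"wy":0,"wz":0,"jaw":-1},{"x":0,"y":0,"z":-1,"wx":0,"wy":0,"wz":0,"jaw":-1},{"x":0,"y":0,"z":-1,"wx":0,"wy":0,"wz":0,"jaw":-1},{"x":0,"y":0,"z":-0.84,"wx":0,"wy":0,"wz":0,"jaw":-1},{"x":0,"y":0,"z":0,"wx":0,"wy":0,"wz":0,"jaw":-1}]' 
python3 -m pendant '[{"x":0,"y":0,"z":0,"wx":0,"wy":0,"wz":0,"jaw":1},{"x":0,"y":0,"z":0,"wx":0,"wy":0,"wz":0,"jaw":1},{"x":0,"y":0,"z":0,"wx":0,"wy":0,"wz":0,"jaw":1},{"x":0,"y":0,"z":0,"wx":0,"wy":0,"wz":0,"jaw":1},{"x":0,"y":0,"z":0,"wx":0,"wy":0,"wz":0,"jaw":1}]' 50
python3 -m pendant '[{"x":0,"y":0,"z":0,"wx":0,"wy":0,"wz":0,"jaw":1},{"x":0,"y":0,"z":0,"wx":0,"wy":0,"wz":0,"jaw":1}]'
```

```text
clock: 4.0
position: [0.685, -0.0451, 0.1314]
eef_rot: [0.957, -0.288, -0.002, 0.0]
ft_force: [-0.5, -0.1, 0.3]
width: 0.0856
gripper_force: 0.0
clock: 4.62
position: [0.6876, -0.0448, 0.1348]
eef_rot: [0.958, -0.288, 0.002, 0.0]
ft_force: [-0.7, -0.6, 6.2]
width: 0.0539
gripper_force: 55.2
clock: 4.88
position: [0.6877, -0.0448, 0.1348]
eef_rot: [0.958, -0.288, 0.002, 0.0]
ft_force: [-0.8, -0.1, 5.8]
width: 0.054
gripper_force: 55.2
```

```bash
python3 -m pendant '[{"x":0,"y":0,"z":0.5,"wx":0,"wy":0,"wz":0,"jaw":1},{"x":0,"y":0,"z":1,"wx":0,"wy":0,"wz":0,"jaw":1},{"x":0,"y":0,"z":1,"wx":0,"wy":0,"wz":0,"jaw":1},{"x":0,"y":0,"z":1,"wx":0,"wy":0,"wz":0,"jaw":1},{"x":0,"y":0,"z":1,"wx":0,"wy":0,"wz":0,"jaw":1}]' 
python3 - <<'E'
from h import *
from scipy.spatial.transform import Rotation as Ro
s=status.observe();R=Ro.from_quat(s['eef_rot']).as_matrix();print(s['position'],np.degrees(np.arctan2(R[1,0],R[0,0])),R[:,2],s['joint_positions'])
P=None
for n in('wrist','scene','top'):
    cap(n,n+'3'); im,W,ok=cloud(n,n+'3')
    T=(W-s['position'])@R   # tool coords
    hsv=cv2.cvtColor(im,cv2.COLOR_RGB2HSV)
    m=ok&(abs(T[...,0])<.055)&(abs(T[...,1])<.026)&(T[...,2]>-.06)&(T[...,2]<.03)
    p=T[m]; print(n,len(p),np.percentile(p,[2,50,98],axis=0).round(4).tolist() if len(p) else '')
    if n=='wrist': cv2.imwrite('pics/w3.png',im[:,:,::-1])
E
```

```text
clock: 5.5
position: [0.686, -0.0438, 0.246]
eef_rot: [0.958, -0.288, -0.001, -0.0]
ft_force: [-0.0, -0.4, -2.9]
width: 0.0536
gripper_force: 54.3
[ 0.6860127  -0.04380189  0.24596479] -33.4508782417236 [-1.13126854e-03  6.74645407e-04 -9.99999133e-01] [-2.26125899e-01  6.01648694e-01  1.24445726e+00  4.19490773e-04
  1.29674045e+00  1.92838457e+00]
wrist 18396 [[-0.0283, -0.025, -0.0266], [0.0131, 0.0, -0.0252], [0.0411, 0.025, 0.0046]]
scene 868 [[-0.0384, -0.0254, -0.031], [0.0359, -0.0005, -0.028], [0.0457, 0.0248, 0.0091]]
top 0
```

View pics/scene3.png

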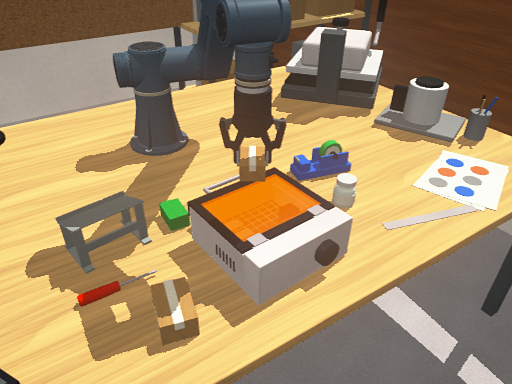

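The carton is held level at (252,163), with its underside 14.5 mm beyond the TCP. I'll carry it to the shelf, turning 42° in yaw and then tilting.

```bash
python3 -m pendant '[{"x":-0.82,"y":-1,"z":0,"wx":0,"wy":0,"wz":0.7,"jaw":1},{"x":-0.82,"y":-1,"z":0,"wx":0,"wy":0,"wz":0.7,"jaw":1},{"x":-0.82,"y":-1,"z":0,"wx":0,"wy":0,"wz":0.7,"jaw":1},{"x":-0.82,"y":-1,"z":0,"wx":0,"wy":0,"wz":0.7,"jaw":1},{"x":-0.82,"y":-1,"z":0,"wx":0,"wy":0,"wz":0.7,"jaw":1}]' >/dev/null
python3 -m pendant '[{"x":-0.82,"y":-1,"z":0,"wx":0,"wy":0,"wz":0.7,"jaw":1},{"x":-0.82,"y":-1,"z":0,"wx":0,"wy":0,"wz":0.7,"jaw":1},{"x":-0.82,"y":-1,"z":0,"wx":0,"wy":0,"wz":0.7,"jaw":1},{"x":-0.82,"y":-1,"z":0,"wx":0,"wy":0,"wz":0.7,"jaw":1},{"x":-0.82,"y":-1,"z":0,"wx":0,"wy":0,"wz":0.7,"jaw":1}]'
python3 -m pendant '[{"x":-0.82,"y":-1,"z":0,"wx":0,"wy":0,"wz":0.7,"jaw":1},{"x":-0.82,"y":-1,"z":0,"wx":0,"wy":0,"wz":0.7,"jaw":1},{"x":0,"y":0,"z":0,"wx":0.15,"wy":-1,"wz":0,"jaw":1},{"x":0,"y":0,"z":0,"wx":0.15,"wy":-1,"wz":0,"jaw":1},{"x":0,"y":0,"z":0,"wx":0.14,"wy":-1,"wz":0,"jaw":1}]'
python3 -m pendant '[{"x":0,"y":0,"z":0,"wx":0.14,"wy":-0.95,"wz":0,"jaw":1},{"x":0,"y":0,"z":0,"wx":0,"wy":0,"wz":0,"jaw":1}]'
cat >> h.py <<'E'
def goal(h,off,S=(.464,-.3375,.1055),yaw=.1465,tilt=.348):
    from scipy.spatial.transform import Rotation as Ro
    s=status.observe();R=Ro.from_quat(s['eef_rot']);G=Ro.from_euler('ZY',[yaw,-tilt])*Ro.from_euler('X',np.pi)
    n=-G.as_matrix()[:,2]; t=np.array(S)+(h+off)*n
    print('pos',s['position'],'units d',((t-s['position'])/.025).round(2),'turn units',((G*R.inv()).as_rotvec(degrees=True)/5).round(2),'n',n.round(3),'F',s['ft_force'].round(1),'q',s['joint_positions'].round(2))
E
python3 -c "
from h import *
goal(.0145,.04)"
```

```text
clock: 6.9
position: [0.48, -0.2941, 0.2437]
eef_rot: [1.0, 0.014, -0.001, -0.001]
ft_force: [0.0, 0.3, -2.6]
width: 0.0539
gripper_force: 54.4
clock: 7.52
position: [0.4398, -0.3434, 0.2439]
eef_rot: [0.988, 0.074, 0.132, -0.011]
ft_force: [-0.4, 0.5, -2.0]
width: 0.0537
gripper_force: 54.4
clock: 7.78
position: [0.4387, -0.3433, 0.2435]
eef_rot: [0.982, 0.072, 0.171, -0.014]
ft_force: [-0.4, -0.8, -1.7]
width: 0.0541
gripper_force: 54.4
pos [ 0.43868919 -0.34330076  0.2435346 ] units d [ 0.28  0.12 -3.47] turn units [-0.03 -0.03 -0.  ] n [-0.337 -0.05   0.94 ] F [-0.4 -0.8 -1.7] q [-1.04  0.36  1.76  0.4   0.93  0.16]
```

```bash
python3 -m pendant '[{"x":0.1,"y":0.04,"z":-1,"wx":0,"wy":0,"wz":0,"jaw":1},{"x":0.1,"y":0.04,"z":-1,"wx":0,"wy":0,"wz":0,"jaw":1},{"x":0.08,"y":0.04,"z":-1,"wx":0,"wy":0,"wz":0,"jaw":1},{"x":0,"y":0,"z":-0.47,"wx":0,"wy":0,"wz":0,"jaw":1},{"x":0,"y":0,"z":0,"wx":0,"wy":0,"wz":0,"jaw":1}]' >/dev/null
python3 - <<'E'
from h import *
from scipy.spatial.transform import Rotation as Ro
goal(.0145,.0)
s=status.observe();R=Ro.from_quat(s['eef_rot']).as_matrix()
import numpy as np
c,sn=np.cos(.1465),np.sin(.1465); S=np.array([.464,-.3375,.1055]);n=np.array([-.337,-.05,.94]);ex=np.array([np.cos(.348)*c,np.cos(.348)*sn,np.sin(.348)]);ey=np.cross(n,ex);F=np.stack([ex,ey,n],1)
for nm in('wrist','scene','top'):
    cap(nm,nm+'4');im,W,ok=cloud(nm,nm+'4');T=(W-s['position'])@R
    m=ok&(abs(T[...,0])<.065)&(abs(T[...,1])<.024)&(T[...,2]>-.04)&(T[...,2]<.02)
    p=((W-S)@F)[m]; print(nm,len(p),np.percentile(p,[1,50,99],axis=0).round(4).tolist() if len(p) else '')
    L=(W-S)@F; k=ok&(abs(L[...,0])<.075)&(abs(L[...,1])<.11)&(abs(L[...,2])<.006); q=L[k]; print('  shelf',len(q),np.percentile(q,[1,50,99],axis=0).round(4).tolist() if len(q) else '')
E
```

```text
pos [ 0.44758805 -0.34065882  0.15766717] units d [ 0.46  0.1  -1.54] turn units [-0.01 -0.01 -0.03] n [-0.337 -0.05   0.94 ] F [ 0.3 -0.9 -1.1] q [-1.02  0.5   1.84  0.49  0.73  0.04]
wrist 16878 [[-0.0271, -0.0242, 0.0471], [0.0153, -0.0007, 0.0797], [0.0436, 0.0228, 0.0812]]
  shelf 20344 [[-0.042, -0.0877, -0.0018], [0.0318, 0.0042, -0.0003], [0.059, 0.0894, 0.0012]]
scene 500 [[-0.0354, -0.024, 0.0404], [0.044, -0.0008, 0.0674], [0.0486, 0.0227, 0.0803]]
  shelf 1316 [[-0.0587, -0.0872, -0.0046], [0.0013, -0.0058, -0.0013], [0.0621, 0.0892, 0.0055]]
top 523 [[-0.0404, -0.0241, 0.0442], [0.0274, -0.0011, 0.0804], [0.0441, 0.0229, 0.0842]]
  shelf 2211 [[-0.0571, -0.0884, -0.0042], [0.0179, 0.0329, -0.0003], [0.0584, 0.0892, 0.004]]
```

View pics/wrist4.png

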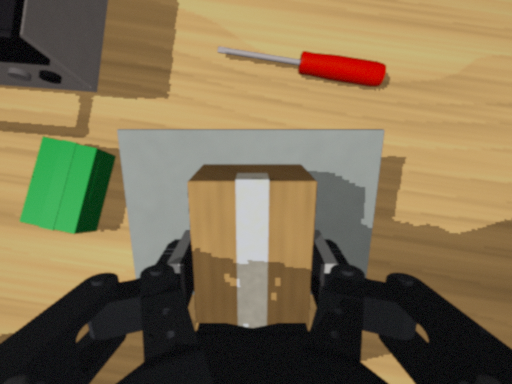

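The wrist view shows the carton squarely aligned over the shelf: carton (190–315, 165–325), shelf (120–383, 128–280). Its underside is about 40.5 mm above the plate, with a clear margin to the lip. I'll lower it along the normal.

```bash
python3 -m pendant '[{"x":0.18,"y":0.03,"z":-0.5,"wx":0,"wy":0,"wz":0,"jaw":1},{"x":0.18,"y":0.03,"z":-0.5,"wx":0,"wy":0,"wz":0,"jaw":1},{"x":0.13,"y":0.02,"z":-0.36,"wx":0,"wy":0,"wz":0,"jaw":1},{"x":0,"y":0,"z":0,"wx":0,"wy":0,"wz":0,"jaw":1}]' 
python3 -m pendant '[{"x":0.03,"y":0,"z":-0.08,"wx":0,"wy":0,"wz":0,"jaw":1},{"x":0,"y":0,"z":0,"wx":0,"wy":0,"wz":0,"jaw":1}]' 
python3 -m pendant '[{"x":0.03,"y":0,"z":-0.08,"wx":0,"wy":0,"wz":0,"jaw":1},{"x":0,"y":0,"z":0,"wx":0,"wy":0,"wz":0,"jaw":1}]' 
python3 -c "
from h import *
goal(.0145,.0)"
```

```text
clock: 9.05
position: [0.4597, -0.3385, 0.1233]
eef_rot: [0.982, 0.073, 0.172, -0.013]
ft_force: [-0.4, -0.7, -1.5]
width: 0.054
gripper_force: 54.4
clock: 9.3
position: [0.4606, -0.3394, 0.1227]
eef_rot: [0.982, 0.073, 0.173, -0.012]
ft_force: [0.1, -0.2, -1.3]
width: 0.0539
gripper_force: 54.4
clock: 9.55
position: [0.4613, -0.3393, 0.1206]
eef_rot: [0.982, 0.073, 0.173, -0.012]
ft_force: [0.5, 0.7, -1.2]
width: 0.0541
gripper_force: 54.4
pos [ 0.46129365 -0.33929321  0.12061304] units d [-0.09  0.04 -0.06] turn units [ 0.01  0.01 -0.03] n [-0.337 -0.05   0.94 ] F [ 0.5  0.7 -1.2] q [-1.    0.57  1.84  0.54  0.65  0.  ]
```

Not in contact yet. I'll go down in small steps until the force shows it.

```bash
python3 -m pendant '[{"x":0.02,"y":0,"z":-0.06,"wx":0,"wy":0,"wz":0,"jaw":1},{"x":0,"y":0,"z":0,"wx":0,"wy":0,"wz":0,"jaw":1}]' | grep -E "pos|ft_"
python3 -m pendant '[{"x":0.02,"y":0,"z":-0.06,"wx":0,"wy":0,"wz":0,"jaw":1},{"x":0,"y":0,"z":0,"wx":0,"wy":0,"wz":0,"jaw":1}]' | grep -E "pos|ft_"
```

```text
position: [0.4614, -0.3393, 0.1201]
ft_force: [-5.5, 0.4, 7.5]
position: [0.4615, -0.3394, 0.1201]
ft_force: [-12.6, 1.6, 19.0]
```

The carton is in contact. I'll release, then retreat along the normal.

```bash
python3 -m pendant '[{"x":-0.01,"y":0,"z":0.04,"wx":0,"wy":0,"wz":0,"jaw":1},{"x":0,"y":0,"z":0,"wx":0,"wy":0,"wz":0,"jaw":-0.4},{"x":0,"y":0,"z":0,"wx":0,"wy":0,"wz":0,"jaw":-1},{"x":0,"y":0,"z":0,"wx":0,"wy":0,"wz":0,"jaw":-1},{"x":0,"y":0,"z":0,"wx":0,"wy":0,"wz":0,"jaw":-1}]'
python3 -m pendant '[{"x":-0.17,"y":-0.03,"z":0.47,"wx":0,"wy":0,"wz":0,"jaw":-1},{"x":-0.33,"y":-0.05,"z":0.94,"wx":0,"wy":0,"wz":0,"jaw":-1},{"x":-0.33,"y":-0.05,"z":0.94,"wx":0,"wy":0,"wz":0,"jaw":-1},{"x":-0.33,"y":-0.05,"z":0.94,"wx":0,"wy":0,"wz":0,"jaw":-1},{"x":0,"y":0,"z":0,"wx":0,"wy":0,"wz":0,"jaw":-1}]'
python3 - <<'E'
from h import *
c,sn=np.cos(.1465),np.sin(.1465); S=np.array([.464,-.3375,.1055]);n=np.array([-.337,-.05,.94]);ex=np.array([np.cos(.348)*c,np.cos(.348)*sn,np.sin(.348)]);F=np.stack([ex,np.cross(n,ex),n],1)
for nm in('wrist','top'):
    cap(nm,nm+'5');im,W,ok=cloud(nm,nm+'5');L=(W-S)@F
    m=ok&(abs(L[...,0])<.07)&(abs(L[...,1])<.045)&(L[...,2]>.030)&(L[...,2]<.05);r=rect(L,m)
im,W,ok=cloud('wrist','wrist5')
E
```

```text
clock: 10.68
position: [0.4621, -0.3392, 0.1183]
eef_rot: [0.982, 0.073, 0.173, -0.013]
ft_force: [-0.1, 0.3, 0.0]
width: 0.0853
gripper_force: 0.0
clock: 11.3
position: [0.4332, -0.345, 0.2031]
eef_rot: [0.982, 0.073, 0.174, -0.01]
ft_force: [0.2, -0.3, -0.9]
width: 0.0852
gripper_force: 0.0
7958 rect mm [ 0.3 -1.2] [87.2 55.2] 0.1 z [0.0386 0.0398 0.0409]
755 rect mm [ 2.9 -2.1] [82. 57.] 0.6 z [0.0356 0.0396 0.0424]
```

View pics/wrist5.png

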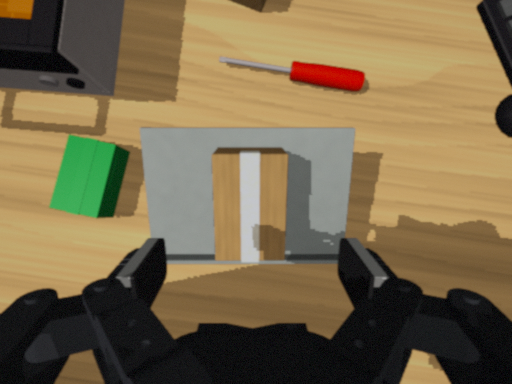

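The carton lies flat on the shelf at pixel (250,205): its top is 39.8 mm above the face over the whole area, and it is clear of the lip. Now I'll go to the handle: untilt, yaw +86°, and move above the bar.

```bash
python3 -m pendant '[{"x":0,"y":0,"z":0.9,"wx":-0.15,"wy":1,"wz":0,"jaw":-1},{"x":0,"y":0,"z":0.9,"wx":-0.15,"wy":1,"wz":0,"jaw":-1},{"x":0,"y":0,"z":0.9,"wx":-0.14,"wy":1,"wz":0,"jaw":-1},{"x":0,"y":0,"z":0.9,"wx":-0.14,"wy":0.95,"wz":0,"jaw":-1},{"x":0.16,"y":0.8,"z":0,"wx":0,"wy":0,"wz":1,"jaw":-1}]' >/dev/null
python3 -m pendant '[{"x":0.16,"y":0.8,"z":0,"wx":0,"wy":0,"wz":1,"jaw":-1},{"x":0.16,"y":0.8,"z":0,"wx":0,"wy":0,"wz":1,"jaw":-1},{"x":0.16,"y":0.8,"z":0,"wx":0,"wy":0,"wz":1,"jaw":-1},{"x":0.16,"y":0.8,"z":0,"wx":0,"wy":0,"wz":1,"jaw":-1},{"x":0.16,"y":0.8,"z":0,"wx":0,"wy":0,"wz":1,"jaw":-1}]'
python3 -m pendant '[{"x":0.16,"y":0.8,"z":0,"wx":0,"wy":0,"wz":1,"jaw":-1},{"x":0.16,"y":0.8,"z":0,"wx":0,"wy":0,"wz":1,"jaw":-1},{"x":0.16,"y":0.8,"z":0,"wx":0,"wy":0,"wz":1,"jaw":-1},{"x":0.16,"y":0.8,"z":0,"wx":0,"wy":0,"wz":1,"jaw":-1},{"x":0.16,"y":0.8,"z":0,"wx":0,"wy":0,"wz":1,"jaw":-1}]' >/dev/null
python3 -m pendant '[{"x":0.16,"y":0.4,"z":0,"wx":0,"wy":0,"wz":1,"jaw":-1},{"x":0.16,"y":0.4,"z":0,"wx":0,"wy":0,"wz":1,"jaw":-1},{"x":0.16,"y":0.4,"z":0,"wx":0,"wy":0,"wz":1,"jaw":-1},{"x":0.16,"y":0.4,"z":0,"wx":0,"wy":0,"wz":1,"jaw":-1},{"x":0.16,"y":0.4,"z":0,"wx":0,"wy":0,"wz":1,"jaw":-1}]'
python3 -m pendant '[{"x":0,"y":0,"z":0,"wx":0,"wy":0,"wz":1,"jaw":-1},{"x":0,"y":0,"z":0,"wx":0,"wy":0,"wz":0,"jaw":-1}]' >/dev/null
cat >> h.py <<'E'
def pose():
    from scipy.spatial.transform import Rotation as Ro
    s=status.observe();R=Ro.from_quat(s['eef_rot']).as_matrix();print(s['clock'],s['position'].round(4),'psi',np.degrees(np.arctan2(R[1,0],R[0,0])).round(2),'z',R[:,2].round(3),'q',s['joint_positions'].round(2),'F',s['ft_force'].round(1));return s,R
E
python3 - <<'E'
from h import *
pose(); cap('wrist','w6'); im,W,ok=cloud('wrist','w6')
m=ok&box(W,.46,.62,-.09,.06,.085,.115);rect(W,m);cv2.imwrite('pics/m6.png',m*255)
rect(W,ok&box(W,.5,.9,-.3,.3,.115,.126))
E
```

```text
clock: 12.65
position: [0.4569, -0.2225, 0.2894]
eef_rot: [0.943, 0.332, -0.001, -0.001]
ft_force: [-0.4, 0.1, 0.4]
width: 0.0853
gripper_force: 0.0
clock: 13.9
position: [0.4967, -0.0729, 0.2894]
eef_rot: [0.715, 0.699, -0.001, -0.001]
ft_force: [-0.1, -0.7, 0.1]
width: 0.0851
gripper_force: 0.0
14.15 [ 0.4966 -0.0732  0.2896] psi 93.53 z [-0.002  0.001 -1.   ] q [-0.37  0.29  1.66  0.    1.19 -0.43] F [-0.3  0.1  0.2]
2708 rect mm [525.5 -17.1] [ 50.9 149.6] 4.1 z [0.0951 0.105  0.1105]
49717 rect mm [645.8 -78.6] [313.5 368.4] 3.5 z [0.1187 0.1199 0.1212][ WARN:0@1.154] global loadsave.cpp:1063 imwrite_ Unsupported depth image for selected encoder is fallbacked to CV_8U.
```

View pics/w6.png

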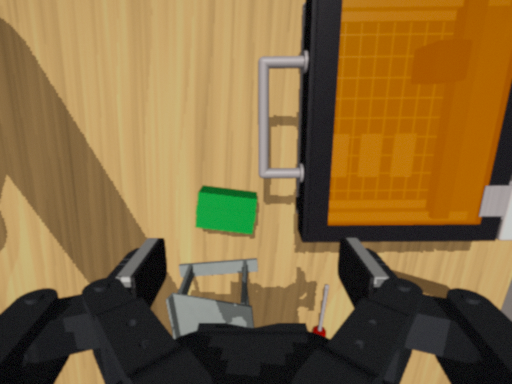

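The bar runs down column 264 between rows 60 and 175, with its legs to the skirt at column 305. I'll isolate the bar and get its centre and height.

```bash
python3 - <<'E'
from h import *
im,W,ok=cloud('wrist','w6')
m=ok&(W[...,2]>.08)&(W[...,2]<.125); m2=m.copy();m2[:75]=0;m2[165:]=0;m2[:,:250]=0;m2[:,285:]=0
p=W[m2]; vx,vy,x0,y0=cv2.fitLine((p[:,:2]).astype(np.float32),cv2.DIST_HUBER,0,.01,.01).ravel()
print(len(p),'dir',np.degrees(np.arctan2(vy,vx)),x0,y0,'top z',np.percentile(p[:,2],[50,90,97]))
m3=m.copy();m3[:50]=0;m3[185:]=0;m3[:,:250]=0;m3[:,296:]=0
d=np.array([vx,vy])*np.sign(vy);t=(W[m3][:,:2]-[x0,y0])@d;lo,hi=np.percentile(t,[.3,99.7]);print('len',hi-lo,'mid',np.array([x0,y0])+d*(lo+hi)/2)
# second view: earlier wrist picture w1, bar by height
im,W,ok=cloud('wrist','w1');m=ok&box(W,.48,.525,-.1,.08,.08,.125);p=W[m];print('w1',len(p));rect(W,m)
im,W,ok=cloud('scene','scene0');m=ok&box(W,.48,.53,-.1,.08,.08,.125);rect(W,m)
E
```

```text
957 dir -86.28101 0.5052223 -0.013283185 top z [0.10508517 0.10634897 0.10683263]
len 0.13138274404393274 mid [ 0.50531295 -0.01467746]
w1 1270
1270 rect mm [512.1 -15.1] [ 28.6 131. ] 1.7 z [0.0997 0.1048 0.1064]
208 rect mm [515.4 -13.9] [ 28.8 129.4] 0.1 z [0.0971 0.1032 0.1065]
```

The bar's centre is (0.505, -0.015) with its top at z = 0.106, so the bar is at z = 0.100. The hinge is then at about (0.778, 0.004, 0.112). I'll align above the bar with the jaw half open.

```bash
python3 -m pendant '[{"x":0.1,"y":0.8,"z":-0.8,"wx":0,"wy":0,"wz":0.1,"jaw":0},{"x":0.1,"y":0.8,"z":-0.8,"wx":0,"wy":0,"wz":0,"jaw":0},{"x":0.1,"y":0.74,"z":-0.8,"wx":0,"wy":0,"wz":0,"jaw":0},{"x":0.05,"y":0,"z":-1,"wx":0,"wy":0,"wz":0,"jaw":0},{"x":0,"y":0,"z":-0.8,"wx":0,"wy":0,"wz":0,"jaw":0}]' 
python3 -m pendant '[{"x":0,"y":0,"z":-0.8,"wx":0,"wy":0,"wz":0,"jaw":0},{"x":0,"y":0,"z":0,"wx":0,"wy":0,"wz":0,"jaw":0}]'
python3 - <<'E'
from h import *
s,R=pose();cap('wrist','w7');im,W,ok=cloud('wrist','w7')
m=ok&box(W,.48,.528,-.09,.06,.085,.115);rect(W,m)
E
```

```text
clock: 14.82
position: [0.5055, -0.0149, 0.1845]
eef_rot: [0.682, 0.731, -0.0, -0.001]
ft_force: [-0.1, -0.2, -0.3]
width: 0.0429
gripper_force: 0.0
clock: 15.08
position: [0.5045, -0.015, 0.1642]
eef_rot: [0.682, 0.731, -0.001, -0.002]
ft_force: [-0.9, -0.2, 0.9]
width: 0.0431
gripper_force: 0.0
15.075 [ 0.5045 -0.015   0.1642] psi 93.98 z [-0.004  0.001 -1.   ] q [-0.25  0.47  1.8   0.    0.88 -0.32] F [-0.9 -0.2  0.9]
3395 rect mm [515.7 -13.1] [ 32.1 129.5] 3.6 z [0.1019 0.105  0.1066]
```

View pics/w7.png

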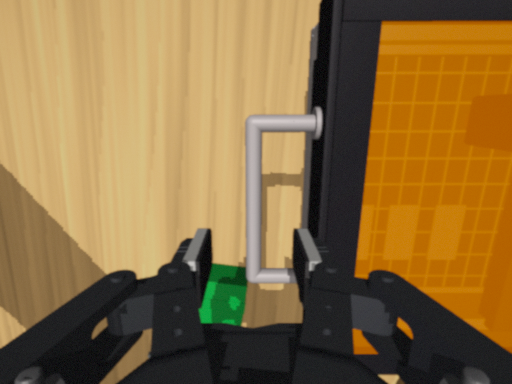

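The bar is between the fingers laterally: bar at column 253, fingers at 200 and 305. Before descending I'll check the gripper's own outline against the lid.

```bash
python3 - <<'E'
from h import *
s,R=pose();im,W,ok=cloud('wrist','w7');T=(W-np.load('pics/w7.npz')['p'])@R
k=ok&(T[...,2]<.005)
for a in range(-120,10,10):
    m=k&(T[...,2]*1000>=a)&(T[...,2]*1000<a+10); p=T[m]
    if len(p): print(a,len(p),'y',p[:,1].min().round(3),p[:,1].max().round(3),'x',p[:,0].min().round(3),p[:,0].max().round(3))
m=ok&box(W,.52,.7,-.1,.1,.112,.125);q=T[m];print('lid edge tool y',np.percentile(q[:,1],[0.2,1,99,99.8]))
E
```

```text
15.125 [ 0.5053 -0.0152  0.1652] psi 93.99 z [-0.002  0.001 -1.   ] q [-0.25  0.47  1.79  0.    0.88 -0.32] F [-0.3  0.3 -0. ]
-110 131 y -0.019 0.021 x 0.02 0.021
-100 6680 y -0.057 0.06 x 0.008 0.021
-90 11625 y -0.063 0.065 x -0.003 0.018
-80 9560 y -0.061 0.063 x -0.013 0.018
-70 4561 y -0.058 0.059 x -0.013 0.018
-60 6741 y -0.055 0.057 x -0.013 0.014
-50 1326 y -0.051 0.053 x -0.01 0.014
-40 1243 y -0.034 0.035 x -0.011 0.012
-30 878 y -0.035 0.036 x -0.011 0.012
-20 708 y -0.034 0.035 x -0.011 0.012
-10 260 y -0.032 0.034 x -0.011 0.012
lid edge tool y [0.04599648 0.04629023 0.18554605 0.18945127]
```

Straight down, the linkage (half-width 53 mm at 42 mm above the TCP) would pass close over the lid edge at 46 mm. I'll tilt the tool 20° away from the lid, then slide in along the tool axis.

```bash
python3 -m pendant '[{"x":-0.4,"y":0,"z":0,"wx":0.07,"wy":-1,"wz":0,"jaw":0.15},{"x":-0.4,"y":0,"z":0,"wx":0.07,"wy":-1,"wz":0,"jaw":0.15},{"x":0,"y":0,"z":0,"wx":0.07,"wy":-1,"wz":0,"jaw":0.15},{"x":0,"y":0,"z":0,"wx":0.07,"wy":-1,"wz":0,"jaw":0.15},{"x":0,"y":0,"z":0,"wx":0,"wy":0,"wz":0,"jaw":0.15}]' 
python3 - <<'E'
from h import *
s,R=pose();z=R[:,2];b=np.array([.5053,-.0147,.100])
for o in(0,.03): print(o,((b+.019*z-o*z-s['position'])/.025).round(2))
print(s['width'],R[:,1].round(3))
E
```

```text
clock: 15.75
position: [0.4845, -0.0151, 0.1661]
eef_rot: [0.672, 0.72, 0.127, 0.118]
ft_force: [-0.5, 0.9, -0.3]
width: 0.0364
gripper_force: 0.0
15.75 [ 0.4845 -0.0151  0.1661] psi 93.94 z [ 0.341  0.024 -0.94 ] q [-0.35  0.37  2.1   0.39  0.38 -0.76] F [-0.5  0.9 -0.3]
0 [ 1.09  0.03 -3.36]
0.03 [ 0.68  0.01 -2.23]
0.03638326184205648 [0.938 0.064 0.342]
```

```bash
python3 -m pendant '[{"x":0.23,"y":0,"z":-0.75,"wx":0,"wy":0,"wz":0,"jaw":0.15},{"x":0.23,"y":0,"z":-0.75,"wx":0,"wy":0,"wz":0,"jaw":0.15},{"x":0.22,"y":0,"z":-0.73,"wx":0,"wy":0,"wz":0,"jaw":0.15},{"x":0,"y":0,"z":0,"wx":0,"wy":0,"wz":0,"jaw":0.15}]' 
python3 - <<'E'
from h import *
s,R=pose();z=R[:,2];b=np.array([.5053,-.0147,.100])
print(((b+.019*z-s['position'])/.025).round(2))
E
```

```text
clock: 16.25
position: [0.5041, -0.0153, 0.1096]
eef_rot: [0.671, 0.72, 0.127, 0.118]
ft_force: [0.5, 0.1, -0.2]
width: 0.0362
gripper_force: 0.0
16.25 [ 0.5041 -0.0153  0.1096] psi 94.05 z [ 0.342  0.025 -0.94 ] q [-0.33  0.52  2.1   0.61  0.24 -0.98] F [ 0.5  0.1 -0.2]
[ 0.31  0.04 -1.1 ]
```

```bash
python3 -m pendant '[{"x":0.12,"y":0.02,"z":-0.56,"wx":-0.03,"wy":0.5,"wz":0,"jaw":0.15},{"x":0.12,"y":0.02,"z":-0.56,"wx":-0.03,"wy":0.5,"wz":0,"jaw":0.15},{"x":0,"y":0,"z":0,"wx":0,"wy":0,"wz":0,"jaw":0.15}]' 
python3 - <<'E'
from h import *
s,R=pose();z=R[:,2];b=np.array([.5053,-.0147,.100])
print(((b+.019*z-s['position'])/.025).round(2))
E
```

```text
clock: 16.62
position: [0.5105, -0.0145, 0.0827]
eef_rot: [0.675, 0.726, 0.096, 0.09]
ft_force: [0.1, -0.5, 0.7]
width: 0.0361
gripper_force: 0.0
16.625 [ 0.5105 -0.0145  0.0827] psi 94.11 z [ 0.261  0.018 -0.965] q [-0.3   0.58  2.04  0.34  0.29 -0.69] F [ 0.1 -0.5  0.7]
[-0.01  0.01 -0.04]
```

On target with no contact force. I'll close on the bar.

```bash
python3 -m pendant '[{"x":0,"y":0,"z":0,"wx":0,"wy":0,"wz":0,"jaw":1},{"x":0,"y":0,"z":0,"wx":0,"wy":0,"wz":0,"jaw":1},{"x":0,"y":0,"z":0,"wx":0,"wy":0,"wz":0,"jaw":1},{"x":0,"y":0,"z":0,"wx":0,"wy":0,"wz":0,"jaw":1},{"x":0,"y":0,"z":0,"wx":0,"wy":0,"wz":0,"jaw":1}]' 80
python3 - <<'E'
from h import *
s,R=pose()
H=np.array([.7776,.0044,.112]);ex=np.array([.9976,.0698,0])
g=s['position']-.019*R[:,2]; r=g-H; x,z=r@ex,r[2]; print('grasp',g,x,z)
pr=None
for k in range(0,50,5):
    t=np.radians(k);p=np.array([x*np.cos(t)+z*np.sin(t),-x*np.sin(t)+z*np.cos(t)])
    w=p[0]*ex+[0,0,p[1]]
    if pr is not None: print(k,((w-pr)/.025).round(2))
    pr=w
E
```

```text
clock: 17.25
position: [0.5097, -0.0142, 0.0833]
eef_rot: [0.676, 0.725, 0.097, 0.09]
ft_force: [1.9, 4.2, 6.4]
width: 0.0093
gripper_force: 78.2
17.25 [ 0.5097 -0.0142  0.0833] psi 94.02 z [ 0.262  0.018 -0.965] q [-0.31  0.58  2.04  0.34  0.29 -0.69] F [1.9 4.2 6.4]
grasp [ 0.50473531 -0.01459495  0.10164309] -0.2735356628475238 -0.010356905472196296
5 [0.01 0.   0.96]
10 [0.09 0.01 0.95]
15 [0.17 0.01 0.94]
20 [0.25 0.02 0.92]
25 [0.33 0.02 0.9 ]
30 [0.41 0.03 0.86]
35 [0.48 0.03 0.82]
40 [0.55 0.04 0.78]
45 [0.62 0.04 0.73]
```

```bash
python3 -m pendant '[{"x":0,"y":0,"z":0.48,"wx":0,"wy":0,"wz":0,"jaw":1},{"x":0.01,"y":0,"z":0.48,"wx":0,"wy":0,"wz":0,"jaw":1},{"x":0.04,"y":0,"z":0.48,"wx":0,"wy":0,"wz":0,"jaw":1},{"x":0.05,"y":0.01,"z":0.48,"wx":0,"wy":0,"wz":0,"jaw":1},{"x":0,"y":0,"z":0,"wx":0,"wy":0,"wz":0,"jaw":1}]'
cat >> h.py <<'E'
def lid(tag):
    s,R=pose();H=np.array([.7776,.0044,.112]);ex=np.array([.9976,.0698,0])
    g=s['position']-.019*R[:,2];r=g-H;a=np.degrees(np.arctan2(r[2],-(r@ex)))
    a0=np.degrees(np.arctan2(-.0104,.2735));print('lid by grasp',(a-a0).round(2),'radius',np.hypot(r[2],r@ex).round(4),'lateral',r@[-.0698,.9976,0],'w',s['width'],s['gripper_force'])
    for nm in('scene','top','wrist'):
        cap(nm,nm+tag);im,W,ok=cloud(nm,nm+tag);L=W-H;X=L@ex;Y=L@[-.0698,.9976,0];Z=L[...,2];hsv=cv2.cvtColor(im,cv2.COLOR_RGB2HSV)
        m=ok&(X<-.03)&(X>-.27)&(abs(Y)<.11)&(Z>0)&(hsv[...,0]<20)&(hsv[...,1]>150)&(hsv[...,2]>60)
        if m.sum()<100: continue
        x,z=X[m],Z[m];k=np.ones(len(x),bool)
        for _ in range(8):
            c=np.polyfit(x[k],z[k],1);k=abs(np.polyval(c,x)-z)<.006
        print(nm,m.sum(),k.sum(),'slope deg',np.degrees(np.arctan(-c[0])).round(2),'z at hinge',c[1].round(4))
    return a-a0
E
python3 -c "
from h import *
lid('8')"
```

```text
clock: 17.88
position: [0.5114, -0.0142, 0.1307]
eef_rot: [0.676, 0.725, 0.096, 0.09]
ft_force: [3.1, -0.5, -3.8]
width: 0.0092
gripper_force: 78.1
17.875 [ 0.5114 -0.0142  0.1307] psi 94.02 z [ 0.26   0.018 -0.965] q [-0.3   0.48  2.    0.23  0.42 -0.58] F [ 3.1 -0.5 -3.8]
lid by grasp 9.93 radius 0.2744 lateral -1.358465167461409e-05 w 0.00919207356048146 78.12933683395386
scene 4213 4212 slope deg 9.77 z at hinge 0.0081
top 5498 5496 slope deg 9.65 z at hinge 0.0081
wrist 32091 32014 slope deg 9.68 z at hinge 0.0079
```

View pics/scene8.png

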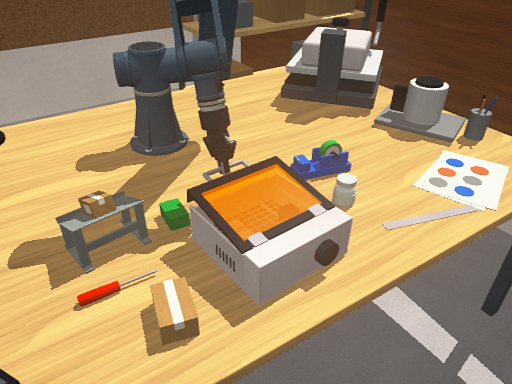

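The lid follows the grip: it is at 9.7° in three views, and the carton sits on the shelf at pixel (98,204). I'll carry on along the arc.

```bash
python3 -m pendant '[{"x":0.08,"y":0.01,"z":0.47,"wx":0,"wy":0,"wz":0,"jaw":1},{"x":0.09,"y":0,"z":0.47,"wx":0,"wy":0,"wz":0,"jaw":1},{"x":0.12,"y":0.01,"z":0.46,"wx":0,"wy":0,"wz":0,"jaw":1},{"x":0.13,"y":0.01,"z":0.46,"wx":0,"wy":0,"wz":0,"jaw":1},{"x":0.16,"y":0.01,"z":0.45,"wx":0,"wy":0,"wz":0,"jaw":1}]'
python3 -m pendant '[{"x":0.17,"y":0.01,"z":0.45,"wx":0,"wy":0,"wz":0,"jaw":1},{"x":0.2,"y":0.01,"z":0.43,"wx":0,"wy":0,"wz":0,"jaw":1},{"x":0.21,"y":0.02,"z":0.43,"wx":0,"wy":0,"wz":0,"jaw":1},{"x":0.23,"y":0.01,"z":0.42,"wx":0,"wy":0,"wz":0,"jaw":1},{"x":0,"y":0,"z":0,"wx":0,"wy":0,"wz":0,"jaw":1}]'
python3 -c "
from h import *
lid('9')"
```

```text
clock: 18.65
position: [0.5245, -0.013, 0.1882]
eef_rot: [0.676, 0.726, 0.095, 0.088]
ft_force: [-0.5, -5.0, -6.4]
width: 0.0089
gripper_force: 77.8
clock: 19.27
position: [0.5432, -0.0118, 0.2311]
eef_rot: [0.676, 0.726, 0.094, 0.087]
ft_force: [-4.6, -6.4, -3.3]
width: 0.0094
gripper_force: 78.0
19.275 [ 0.5432 -0.0118  0.2311] psi 94.11 z [ 0.253  0.019 -0.967] q [-0.28  0.33  1.82  0.13  0.75 -0.43] F [-4.6 -6.4 -3.3]
lid by grasp 32.0 radius 0.2764 lateral 0.0001623695330444444 w 0.009350901174161009 78.03719401359558
scene 5117 5116 slope deg 31.71 z at hinge 0.0104
top 4176 4176 slope deg 31.6 z at hinge 0.0095
wrist 16080 15977 slope deg 31.65 z at hinge 0.0093
```

```bash
python3 -m pendant '[{"x":0.27,"y":0.02,"z":0.43,"wx":0,"wy":0,"wz":0,"jaw":1},{"x":0.29,"y":0.02,"z":0.42,"wx":0,"wy":0,"wz":0,"jaw":1},{"x":0.31,"y":0.02,"z":0.41,"wx":0,"wy":0,"wz":0,"jaw":1},{"x":0.33,"y":0.02,"z":0.4,"wx":0,"wy":0,"wz":0,"jaw":1},{"x":0.34,"y":0.02,"z":0.39,"wx":0,"wy":0,"wz":0,"jaw":1}]'
python3 -m pendant '[{"x":0,"y":0,"z":0,"wx":0,"wy":0,"wz":0,"jaw":1},{"x":0,"y":0,"z":0,"wx":0,"wy":0,"wz":0,"jaw":1}]'
python3 -c "
from h import *
lid('10')"
```

```text
clock: 20.05
position: [0.5785, -0.0093, 0.2822]
eef_rot: [0.676, 0.726, 0.091, 0.084]
ft_force: [-14.3, -5.9, 7.6]
width: 0.0091
gripper_force: 78.1
clock: 20.3
position: [0.5789, -0.0093, 0.2826]
eef_rot: [0.676, 0.726, 0.092, 0.085]
ft_force: [-14.7, -6.3, 8.1]
width: 0.0089
gripper_force: 78.5
20.3 [ 0.5789 -0.0093  0.2826] psi 94.13 z [ 0.248  0.018 -0.969] q [-0.25  0.31  1.68  0.1   0.92 -0.37] F [-14.7  -6.3   8.1]
lid by grasp 45.01 radius 0.278 lateral 0.00019963440699081146 w 0.008935473473062004 78.474440574646
scene 5224 5204 slope deg 44.66 z at hinge 0.0132
top 2660 2654 slope deg 44.67 z at hinge 0.0113
wrist 7745 7729 slope deg 44.75 z at hinge 0.0112
```

The lid is at 44.7° by all three views. I'll relieve the slight inward push and trim +0.3°.

```bash
python3 -m pendant '[{"x":-0.02,"y":0.02,"z":0.09,"wx":0,"wy":0,"wz":0,"jaw":1},{"x":0,"y":0,"z":0,"wx":0,"wy":0,"wz":0,"jaw":1},{"x":0,"y":0,"z":0,"wx":0,"wy":0,"wz":0,"jaw":1},{"x":0,"y":0,"z":0,"wx":0,"wy":0,"wz":0,"jaw":1}]'
python3 - <<'E'
from h import *
lid('11')
c,sn=np.cos(.1465),np.sin(.1465); S=np.array([.464,-.3375,.1055]);n=np.array([-.337,-.05,.94]);ex=np.array([np.cos(.348)*c,np.cos(.348)*sn,np.sin(.348)]);F=np.stack([ex,np.cross(n,ex),n],1)
im,W,ok=cloud('top','top11');L=(W-S)@F
rect(L,ok&(abs(L[...,0])<.07)&(abs(L[...,1])<.06)&(L[...,2]>.03)&(L[...,2]<.05))
print('jar');rect(W,ok&box(W,.58,.72,.24,.36,.078,.095))
E
```

```text
clock: 20.95
position: [0.5805, -0.0092, 0.2845]
eef_rot: [0.676, 0.726, 0.093, 0.087]
ft_force: [-6.7, -5.7, 1.2]
width: 0.009
gripper_force: 78.7
20.95 [ 0.5805 -0.0092  0.2845] psi 94.08 z [ 0.252  0.018 -0.968] q [-0.25  0.31  1.67  0.1   0.92 -0.37] F [-6.7 -5.7  1.2]
lid by grasp 45.51 radius 0.2782 lateral 0.0001881478951561502 w 0.009005931684314909 78.71282458305359
scene 5221 5205 slope deg 45.21 z at hinge 0.0133
top 2587 2579 slope deg 45.18 z at hinge 0.0115
wrist 7380 7363 slope deg 45.29 z at hinge 0.0112
898 rect mm [ 0.8 -2.8] [86.1 57.9] 0.4 z [0.0354 0.0395 0.0423]
jar
355 rect mm [653.5 298.6] [54.5 54.1] 50.1 z [0.0812 0.0849 0.088 ]
```

View pics/scene11.png

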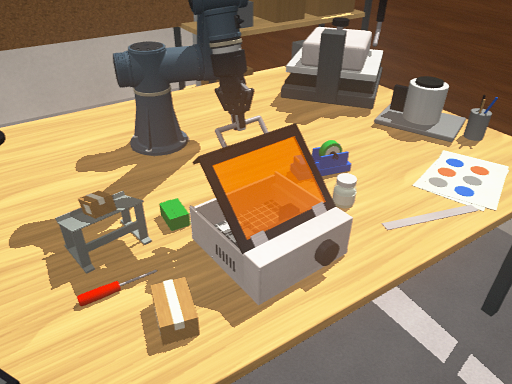

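The lid is held at 45.2° at pixel (265,180). The carton is flat on the shelf at (98,204). The jar, dispenser and screwdriver have not moved. Handing in.

```bash
python3 -c "
from station import ticket
print(ticket.close_job())"
```

```text
the job is handed in; nothing more can be done
None
```

The carton lies flat on the stand's sloped shelf, the arm is holding the lid still at about 45° (45.2° measured) by its handle, and the job was handed in at about 21 s on the robot's clock; the verdict was not shown.

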